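Work the stuck locking wedge out of the module holder

TASK

The red wedge is stuck between the two stiff jaws of the work holder: grip its upright fin and work it loose by pulling it about a centimetre to one side of the middle and then to the other, so that the wedge pushes each jaw back in turn. Then slide or lift it free and set it down gently, without dropping it, flat on the floor of the white tray with the fin up. Leave the yellow spare wedge and the black mug where they are.

Things in the scene. Friction and masses are not known exactly. Their poses are not given: they have to be found in the camera images.
- wedge: Red plastic wedge, 0.12 kg; mm: body 70 long (x), 24 high, in plan 44 wide at the thick end (-x) tapering to 28 at the narrow end (+x). An upright fin on its middle, 36 long (x), 12 thick (y), reaches 24 to 80 above the underside: grip it across its thickness (y). Origin: centre of the underside, z up. Starts on the holder's base, axes as the holder's; comes out to -x or up.
- holder: Aluminium and blue holder fixed to the bench; origin on its underside, below the wedge's start. Base (mm) 10 high, x -45 to 85, y +-75; the module at x 37 blocks the wedge to +x. A dark steel jaw lies along each flank; its lips overlap the wedge's top edge and thick end by 5, so it is free only with both jaws back over 6, best 10. Jaws reach 40, the module 44 above the bench: keep fingertips higher.
- jaw_left (a joint): Dark steel jaw on the holder's +y side, value in m: how far it has been pushed outward (to +y), 0 to 0.014, starts at 0 to 0.0015. It slides stiffly (6 N of friction, no spring) and stays where it is left. Pulling the wedge sideways pushes it along; at 0 it is within 0.5 mm of the wedge's flank.
- jaw_right (a joint): The same jaw on the holder's -y side; positive is outward, to the holder's -y, 0 to 0.014 m.
- tray: White plastic open tray, fixed, 160 (x) by 130 (y) and 25 mm high, walls and floor 5 mm thick. Origin: centre of the underside. The inside floor is 5 mm above the bench.
- spare_wedge: Yellow spare wedge of the same shape as the red one, standing loose on the mat to one side. Not to be moved. Origin: centre of the underside.
- mug: Black mug, 80 mm across and 90 mm high, handle on its +y side, on the far side of the mat. Not to be moved. Origin: centre of the underside.
Mind the look-alikes: they are no part of the job. What is meant by the wedge is not purple, and is the larger of those in its own colour.

How it is judged:
On the way, in this order (a step that is already met when the one before it is completed fails the run):
1. one jaw has been pushed back more than 6 mm by the wedge, which is still in the holder (value of joint any of jaw_left, jaw_right above 0.006 m and distance of wedge from where it was at the start of the episode between 0.004 and 0.03 m), for 0.05 s.
2. both jaws have been pushed back more than 6 mm, the wedge still in the holder (value of joint each of jaw_left, jaw_right above 0.006 m and distance of wedge from where it was at the start of the episode between 0.004 and 0.03 m), for 0.05 s.
At the end, for the whole second after the job is handed in: The red wedge stands flat on the tray's floor (underside within 5 mm of it, fin upright within 10 degrees, its centre within 65 mm along and 50 mm across of the tray's centre), released and at rest; the yellow wedge and the mug within 20 mm of where they stood (x of wedge in the frame of tray between -0.065 and 0.065 m and y of wedge in the frame of tray between -0.05 and 0.05 m and z of wedge in the frame of tray below 0.01 m and angle between wedge's own z axis and vertical below 0.17 rad and linear speed of wedge below 0.02 m/s); the robot touches nothing.
It fails at once if the yellow spare wedge is moved more than 20 mm (distance of spare_wedge from where it was at the start of the episode above 0.02 m).
It fails at once if the mug is moved more than 20 mm (distance of mug from where it was at the start of the episode above 0.02 m).
It fails at once if the red wedge is dropped (falls faster than 0.7 m/s out of the fingers) (contact force between wedge and the fingers below 0.05 N and linear speed of wedge above 0.7 m/s).
It also fails if it takes over 48 s, if anything falls off the work surface, if the arm or the gripper's body presses on something with over 40 N, if the wrist force passes 120 N, or if a joint passes its speed limit or range.

ROBOT

A 6-joint arm with a two-finger parallel gripper is mounted at the origin on the work surface. World frame = base frame: x ahead of the robot, y to its left, z up, the work surface at z = 0. Lengths are in m, angles in rad, forces in N, time in s.
With the tool pointing down it reaches from about 0.425 to 1.125 m from the base axis. Payload 14.9 kg.
Tool frame: the origin (TCP) lies on the centre line of the jaws, within the pads' length; the fingertips stand 11 mm ahead of it and the grasp point (between the pads) lies 8 mm behind it; z points along the fingers, y is the line along which they close (so a half turn about z gives the same grasp; the last joint's range is limited). The gripper opens to 91 mm and grips with 3 to 60 N. Pads are 32 mm wide; open, the fingers measure 118 mm over their backs; the gripper's body (76 mm by 178 mm) begins 60 mm behind the grasp point.
Start: joints at [1.072, 0.379, 1.734, -0, 1.028, -0.033], TCP at [0.314, 0.625, 0.225] pointing down, gripper open.
Joint ranges: [-2.77, 2.77], [-0.74, 2.19], [0, 2.66], [-1.06, 4.2], [0.31, 2.87], [-3.08, 3.08]. Speed limits (rad/s): [1.89, 1.89, 2.39, 3.14, 3.14, 3.14].

INTERFACE

Orientations are given as a unit quaternion [x, y, z, w].
In Python, from bench import manip gives the robot as it stands. The module is installed in compiled form; this text tells all that it offers.
- The arm moves only by the tool servo_tool, never from a script. Its argument "rows" is a list of rows, each a list of 3 entries, a list of its own where there are three numbers: the shift along the tool's x, y, z in mm, then the turn about the tool's z in rad, then the closure, from 0 (fully open) to 1 (shut). A call has 1 to 5 rows; each row shifts and turns the commanded pose from where the row before left it, along the tool's axes as they then stand; what a row does not reach is not made up. A row lasts 1/10 s, in which the tool goes at most 50 mm and 8.59 degrees, less where a joint would pass 70% of its speed; a pose out of reach is approached as far as the arm can. A call with a gripper value outside its range is refused whole. The fingers move at their own pace and stop on an object; "squeeze" is the grip in N (left out, the last holds). Time passes only in rows, so rows that do not move let the fingers close. It gives the time, the measured TCP pose, the force, the opening and the grip force at its end, in the units of the state.
- manip.state(): the state, without advancing time (a new reading comes with each control period).
- manip.get_image(name): name is "side" or "top"; returns a dict with "pixels" (400x640x3 uint8, red, green, blue), "vertical_fov" (degrees; the focal length in pixels is half the picture's height over the tangent of half this angle, whatever the lens; pixels are square), "cx", "cy" (the principal point, pixels), "k1" (the pictures are not rectified: a ray, as slopes to the right and down, at radius r is drawn at 1 + k1 r^2 times it, then the intrinsics apply), "R" (3x3) and "t" (3): a world point X has camera coordinates R X + t. Camera axes: x right, y down, z forward; pixel columns grow to the right and rows downward; lengths in m; the calibration is good to about 2 mm. A picture is of the moment at which its call begins. There is no depth.
- manip.finish_job(): hands the job in; it is judged then, once.
Trained networks look in a picture, given as the dict that the camera call returned (one of the last four; its "shot" number tells which), for a name from the list of things; names that differ only in an ending like _2 or _b are one class to them, and where a whole thing is asked for, a point or a joint stands for the part that bears it (a point fixed in the world has none). Each returns a list of dicts, best first, with "p" (0 to 1); they miss things now and then, are a little off and sometimes report something else, mostly with a low value. They report only what shows in the picture. A call takes as long as a camera call. They do not tell look-alikes from the thing itself.
- manip.cut_out(thing, picture): "pixels" (400x640 bool, what is visible of it).
- manip.place_of(thing, picture): "location" ([x, y, z] in m, in world coordinates, good to about 4 mm: a listed point, or the origin of a listed thing).
The state is a dict: "time": time; "q": joint angles; "qvel": joint speeds; "effort": joint torques, N m; "position": TCP position; "eef_rot": TCP orientation; "wrist_force": force on the tool from outside, world axes, zero at the start; "ft_torque": the same for the moment, N m; "grip_width": finger opening in m; "finger_force": force on a finger pad.
Only numpy, scipy, OpenCV 4.12 (cv2) and the standard library are available. Lean on these libraries where they do the work, as an engineer would, in place of code of your own. Each camera call takes 0.05 s, during which the arm holds its last target. There are 200 camera calls.

## Working session

There is one attempt and no reset: what is moved stays moved. The work goes in short steps, Python scripts to look and compute and a tool call to move; the robot and the scene stay as the last step left them, time stands still between calls to the robot, and variables do not carry over. Pictures are saved under pics/ and viewed, at most 10 in all, crops included, and the job is handed in when it is done.

Besides the shell and the picture viewer there is one more tool, called as a command line: name --argument value ..., lists and objects as JSON in quotes. servo_tool: Moves the arm, as the interface text tells. Its arguments: {"type":"object","properties":{"rows":{"type":"array","items":{"type":"array"}},"squeeze":{"type":"number"}},"required":["rows"]}

```bash
mkdir -p pics; python3 - <<'E'
from bench import manip
import cv2,numpy as np
s=manip.state(); print(s['time'],s['position'],s['eef_rot'],s['grip_width'])
for n in ['top','side']:
    im=manip.get_image(n); cv2.imwrite(f'pics/{n}0.png',im['pixels'][:,:,::-1])
    print(n,im['vertical_fov'],im['cx'],im['cy'],im['k1'],np.round(im['R'],3).tolist(),np.round(im['t'],3))
    for th in ['wedge','holder','tray','spare_wedge','mug','jaw_left','jaw_right']:
        print(th,[(round(d['p'],2),np.round(d['location'],3).tolist()) for d in manip.place_of(th,im)][:4])
E
```

```text
0.0 [0.31419598 0.62509192 0.22427314] [ 2.30797511e-01  9.73001646e-01 -5.30370229e-04 -1.58411323e-04] 0.09123239645012171
top 46.97010514743164 321.800601207407 202.52058168733132 -0.03317214257936029 [[0.029, -1.0, 0.005], [-0.974, -0.029, -0.223], [0.223, 0.002, -0.975]] [-0.033  0.627  1.031]
wedge [(0.8, [0.538, -0.148, 0.008]), (0.78, [0.57, -0.005, 0.0]), (0.67, [0.48, -0.299, -0.002])]
holder [(0.9, [0.535, -0.149, -0.0])]
tray []
spare_wedge [(0.66, [0.53, 0.38, 0.001])]
mug [(0.82, [0.773, 0.002, 0.002])]Traceback (most recent call last):
  File "<stdin>", line 8, in <module>
ValueError: it knows: holder, mug, spare_wedge, tray, wedge
```

```bash
python3 - <<'E'
from bench import manip
import cv2,numpy as np
im=manip.get_image('side'); n='side'; cv2.imwrite(f'pics/{n}0.png',im['pixels'][:,:,::-1])
print(n,im['vertical_fov'],im['cx'],im['cy'],im['k1'],np.round(im['R'],3).tolist(),np.round(im['t'],3))
for th in ['wedge','holder','tray','spare_wedge','mug']:
        print(th,[(round(d['p'],2),np.round(d['location'],3).tolist()) for d in manip.place_of(th,im)][:4])
E
```

```text
side 50.52410226143291 327.10208463347936 199.27159468097798 -0.03853615175240277 [[0.82, -0.573, -0.003], [-0.428, -0.609, -0.668], [0.381, 0.549, -0.744]] [-0.518  0.297  0.85 ]
wedge [(0.84, [0.571, -0.002, -0.001]), (0.74, [0.542, -0.147, 0.007]), (0.52, [0.482, -0.3, -0.0])]
holder [(0.71, [0.533, -0.148, -0.001])]
tray [(0.79, [0.582, 0.209, -0.002])]
spare_wedge [(0.78, [0.523, 0.378, -0.0])]
mug [(0.66, [0.77, 0.001, 0.0])]
```

View pics/top0.png

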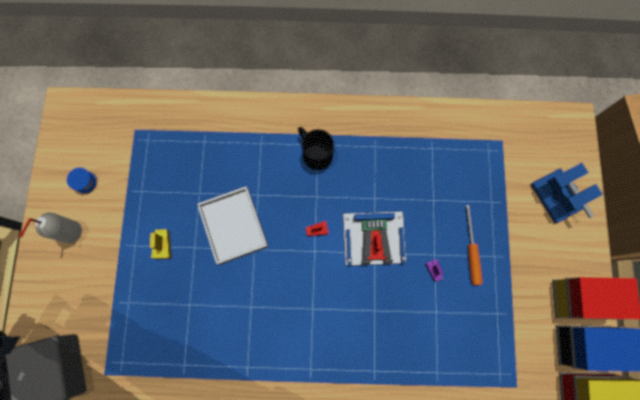

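View pics/side0.png

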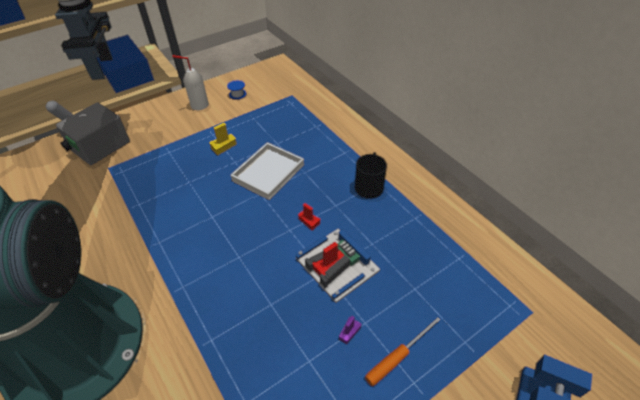

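The top view shows the red wedge in the holder at about (376,245), a small red decoy at (317,229) and a purple one at (434,270). The tray is at (232,225), the yellow spare at (160,243) and the mug at (317,150). The side view agrees: wedge at (328,260), decoy at (309,216). Next I'll get the holder and tray yaw and the fin position.

```bash
cat > h.py <<'E'
import numpy as np,cv2
def K(im):
    f=200/np.tan(np.radians(im['vertical_fov'])/2)
    return np.array([[f,0,im['cx']],[0,f,im['cy']],[0,0,1.]]),np.array([im['k1'],0,0,0,0.])
def back(im,uv,z):
    k,d=K(im); R=np.array(im['R']);t=np.array(im['t'])
    n=cv2.undistortPoints(np.float64(uv).reshape(-1,1,2),k,d)[:,0]
    r=np.c_[n,np.ones(len(n))]@R; c=-R.T@t
    return (c+r*((z-c[2])/r[:,2])[:,None])[:,:2]
def proj(im,X):
    k,d=K(im); return cv2.projectPoints(np.float64(X).reshape(-1,1,3),cv2.Rodrigues(np.array(im['R']))[0],np.float64(im['t']),k,d)[0][:,0]
def rect(im,mask,z):
    v,u=np.nonzero(mask); (c,s,a)=cv2.minAreaRect((back(im,np.c_[u,v],z)*1000).astype(np.float32)); return np.round(c,1),np.round(s,1),round(a,1)
E
python3 - <<'E'
from bench import manip
from h import *
for n in ['top','side']:
    im=manip.get_image(n)
    for th,z in [('holder',.01),('tray',.025),('wedge',.09),('spare_wedge',.04)]:
        for c in manip.cut_out(th,im)[:3]: print(n,th,round(c['p'],2),rect(im,c['pixels'],z))
    u,v=np.int32(proj(im,[[.54,-.148,.05]])[0])
    k=im['pixels'][v-40:v+40,u-50:u+50,::-1]
    cv2.imwrite(f'pics/{n}c.png',cv2.resize(k,None,fx=5,fy=5,interpolation=cv2.INTER_CUBIC)); print(u-50,v-40)
a=cv2.imread('pics/topc.png');b=cv2.imread('pics/sidec.png')
cv2.imwrite('pics/c1.png',cv2.resize(np.hstack([a,b]),(800,320)))
E
```

```text
top holder 0.75 (array([ 555.6, -146.3]), array([130.5, 149.8]), 3.7)
top tray 0.92 (array([576.1, 206.6]), array([165.3, 129.4]), 22.3)
top wedge 0.75 (array([559.3,  -2.6]), array([24.8, 47.3]), 12.1)
top wedge 0.62 (array([ 527.2, -140.1]), array([68.5, 39.1]), 6.8)
top wedge 0.47 (array([ 473.6, -276.2]), array([46. , 29.3]), 26.2)
top spare_wedge 0.7 (array([519.5, 374. ]), array([73.5, 48.7]), 10.5)
326 201
side holder 0.61 (array([ 556.7, -150.5]), array([138. , 152.7]), 3.3)
side tray 0.72 (array([570.1, 196.9]), array([176.7, 145.9]), 21.9)
side tray 0.72 (array([ 549.8, -158. ]), array([137.7, 155.6]), 2.5)
side wedge 0.88 (array([ 455.8, -323.8]), array([55.4, 29.5]), 22.1)
side wedge 0.68 (array([540.8, -54.8]), array([72.7, 37.8]), 87.9)
side wedge 0.56 (array([ 512.5, -170.7]), array([81.8, 38.8]), 14.5)
side spare_wedge 0.73 (array([512.6, 373.6]), array([125.5,  73.6]), 85.9)
281 214
```

View pics/c1.png

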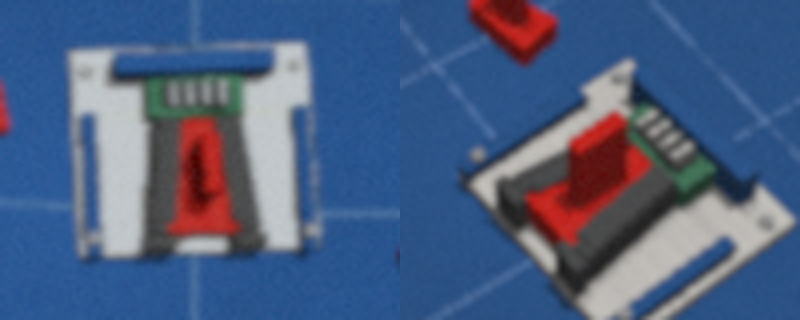

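The crop shows the module (green) on the far +x side and the dark jaws either side of the red body; the fin stands in the middle. Holder yaw is about +3.5°, and the wedge origin is near (0.536, -0.148). Starting the approach.

servo_tool --rows '[[[-30,-33,0],-0.13,0],[[-26,-37,0],-0.13,0],[[-21,-40,0],-0.13,0],[[-16,-42,0],-0.13,0],[[-10,-44,0],0,0]]' --squeeze 50

```text
time: 1.6
position: [0.3765, 0.4074, 0.225]
eef_rot: [-0.03, 1.0, 0.0, 0.0]
wrist_force: [-0.1, 0.2, 0.5]
grip_width: 0.0909
finger_force: 0.0
```

servo_tool --rows '[[[-10,-45,0],0,0],[[-10,-45,0],0,0],[[-10,-45,0],0,0],[[-10,-45,0],0,0],[[-10,-45,0],0,0]]'

```text
time: 2.1
position: [0.4386, 0.1854, 0.2252]
eef_rot: [-0.027, 1.0, 0.0, 0.0]
wrist_force: [1.0, 0.7, -0.1]
grip_width: 0.0911
finger_force: 0.0
```

```bash
cat >> h.py <<'E'
def delta(s,target,yaw):
    "tool-frame shift (mm) and turn about tool z so that tool y points along world angle yaw+90deg"
    from scipy.spatial.transform import Rotation as Ro
    R=Ro.from_quat(s['eef_rot']).as_matrix()
    a=np.arctan2(R[1,1],R[0,1]); w=(yaw+np.pi/2-a+np.pi/2)%np.pi-np.pi/2
    print('t',round(s['time'],2),'pos',np.round(s['position'],4),'shift',np.round(R.T@(np.array(target)-s['position'])*1000,1),'turn',round(-w,3),'q',np.round(s['q'],2),'F',np.round(s['wrist_force'],1),'w',round(s['grip_width'],4),'ff',np.round(s['finger_force'],1))
E
python3 -c "
from bench import manip
from h import *
delta(manip.state(),[.536,-.148,.2],.061)"
```

```text
t 2.1 pos [0.4386 0.1854 0.2252] shift [ -79.  -338.2   25.2] turn -0.006 q [ 0.35  0.02  2.18 -0.    0.95 -1.27] F [ 1.   0.7 -0.1] w 0.0911 ff 0.0
```

servo_tool --rows '[[[-11,-45,0],0,0],[[-11,-45,0],0,0],[[-11,-45,0],0,0],[[-11,-45,5],0,0],[[-11,-45,5],0,0]]'

```text
time: 2.6
position: [0.5059, -0.0366, 0.2152]
eef_rot: [-0.027, 1.0, -0.0, 0.001]
wrist_force: [1.1, 0.9, 0.3]
grip_width: 0.0908
finger_force: 0.0
```

servo_tool --rows '[[[-11,-45,5],0,0],[[-10,-40,10],0,0],[[0,0,0],0,0],[[0,0,0],0,0]]'

```text
time: 3.0
position: [0.5309, -0.1189, 0.1996]
eef_rot: [-0.026, 1.0, 0.0, -0.0]
wrist_force: [-0.3, 0.6, 0.5]
grip_width: 0.0911
finger_force: 0.0
```

```bash
python3 - <<'E'
from bench import manip
from h import *
delta(manip.state(),[.536,-.148,.063],.061)
im=manip.get_image('side'); u,v=np.int32(proj(im,[[.54,-.148,.07]])[0])
a=im['pixels'][v-75:v+60,u-90:u+90,::-1]
im=manip.get_image('top'); u,v=np.int32(proj(im,[[.54,-.148,.07]])[0])
b=im['pixels'][v-75:v+60,u-90:u+90,::-1]
cv2.imwrite('pics/c2.png',cv2.resize(np.hstack([a,b]),(800,300),interpolation=cv2.INTER_CUBIC))
E
```

```text
t 3.0 pos [ 0.5309 -0.1189  0.1996] shift [ -3.6 -29.3 136.6] turn -0.009 q [-0.26  0.17  2.06  0.    0.91 -1.89] F [-0.3  0.6  0.5] w 0.0911 ff 0.0
```

View pics/c2.png

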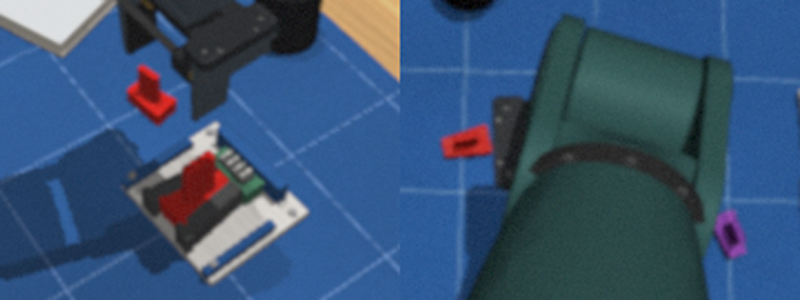

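The side view shows the gripper open above the holder, fingers clear of the fin; the decoy lies outside the descent. Descending.

servo_tool --rows '[[[-2,-15,10],0,0],[[-2,-14,25],0,0],[[0,0,40],0,0],[[0,0,40],0,0],[[0,0,22],0,0]]'

```text
time: 3.6
position: [0.5352, -0.1466, 0.0599]
eef_rot: [-0.028, 1.0, 0.0, -0.001]
wrist_force: [0.6, 0.3, 1.4]
grip_width: 0.0911
finger_force: 0.0
```

servo_tool --rows '[[[0,0,0],0,0],[[0,0,0],0,0]]'

```text
time: 3.8
position: [0.5368, -0.147, 0.0632]
eef_rot: [-0.027, 1.0, 0.0, -0.0]
wrist_force: [0.3, 0.2, 0.2]
grip_width: 0.0915
finger_force: 0.0
```

```bash
python3 - <<'E'
from bench import manip
from h import *
delta(manip.state(),[.536,-.148,.063],.061)
im=manip.get_image('side'); u,v=np.int32(proj(im,[[.54,-.148,.07]])[0])
a=im['pixels'][v-50:v+50,u-66:u+67,::-1]
cv2.imwrite('pics/c3.png',cv2.resize(a,(798,600),interpolation=cv2.INTER_CUBIC))
E
```

```text
t 3.8 pos [ 0.5368 -0.147   0.0632] shift [ 0.9 -0.9  0.2] turn -0.006 q [-0.31  0.41  2.07 -0.    0.66 -1.93] F [0.3 0.2 0.2] w 0.0915 ff 0.0
```

View pics/c3.png

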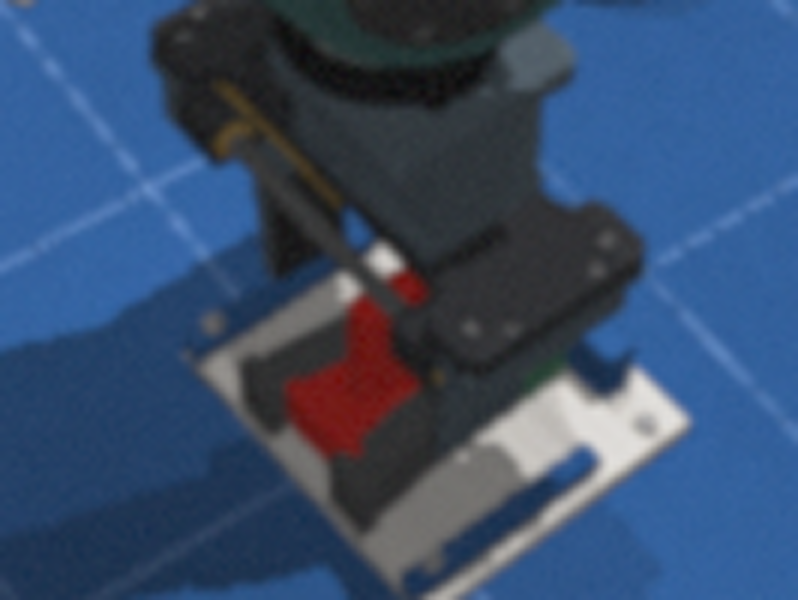

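The fin sits between the open fingers, with the fingertips above the jaws. Closing now.

servo_tool --rows '[[[0,0,0],0,1],[[0,0,0],0,1],[[0,0,0],0,1],[[0,0,0],0,1],[[0,0,0],0,1]]' --squeeze 50

```text
time: 4.35
position: [0.5367, -0.1471, 0.0631]
eef_rot: [-0.027, 1.0, -0.0, 0.0]
wrist_force: [0.7, 0.2, -0.1]
grip_width: 0.0541
finger_force: 0.0
```

servo_tool --rows '[[[0,0,0],0,1],[[0,0,0],0,1],[[0,0,0],0,1]]'

```text
time: 4.65
position: [0.5366, -0.1471, 0.0629]
eef_rot: [-0.027, 1.0, 0.0, -0.0]
wrist_force: [-0.4, -0.4, 0.1]
grip_width: 0.0303
finger_force: 0.0
```

servo_tool --rows '[[[0,0,0],0,1],[[0,0,0],0,1],[[0,0,0],0,1],[[0,0,0],0,1]]'

```text
time: 5.05
position: [0.5368, -0.1473, 0.063]
eef_rot: [-0.027, 1.0, -0.0, 0.0]
wrist_force: [-0.2, -4.4, -0.8]
grip_width: 0.0121
finger_force: 50.0
```

Fin gripped at 12.1 mm. Pulling toward +y first.

servo_tool --rows '[[[0,3,0],0,1],[[0,3,0],0,1],[[0,3,0],0,1],[[0,2,0],0,1],[[0,0,0],0,1]]'

```text
time: 5.55
position: [0.5361, -0.1362, 0.063]
eef_rot: [-0.027, 1.0, -0.0, 0.0]
wrist_force: [0.6, -4.0, 0.2]
grip_width: 0.0115
finger_force: 50.0
```

servo_tool --rows '[[[0,-4,0],0,1],[[0,-4,0],0,1],[[0,-4,0],0,1],[[0,-4,0],0,1],[[0,-3,0],0,1]]'

```text
time: 6.05
position: [0.5369, -0.1551, 0.0628]
eef_rot: [-0.027, 1.0, 0.0, -0.0]
wrist_force: [-0.1, 5.7, -0.9]
grip_width: 0.012
finger_force: 50.0
```

servo_tool --rows '[[[0,-3,0],0,1],[[0,0,0],0,1],[[0,0,0],0,1]]'

```text
time: 6.35
position: [0.5372, -0.1582, 0.0628]
eef_rot: [-0.027, 1.0, 0.0, -0.0]
wrist_force: [-0.2, 1.4, -1.5]
grip_width: 0.0114
finger_force: 50.0
```

```bash
python3 - <<'E'
from bench import manip
from h import *
delta(manip.state(),[.536,-.147,.063],.061)
im=manip.get_image('side'); u,v=np.int32(proj(im,[[.54,-.148,.03]])[0])
a=im['pixels'][v-50:v+50,u-66:u+67,::-1]
cv2.imwrite('pics/c4.png',cv2.resize(a,(798,600),interpolation=cv2.INTER_CUBIC))
E
```

```text
t 6.35 pos [ 0.5372 -0.1582  0.0628] shift [ 0.6 11.2 -0.2] turn -0.007 q [-0.33  0.41  2.07  0.    0.66 -1.95] F [-0.2  1.4 -1.5] w 0.0114 ff 50.0
```

View pics/c4.png

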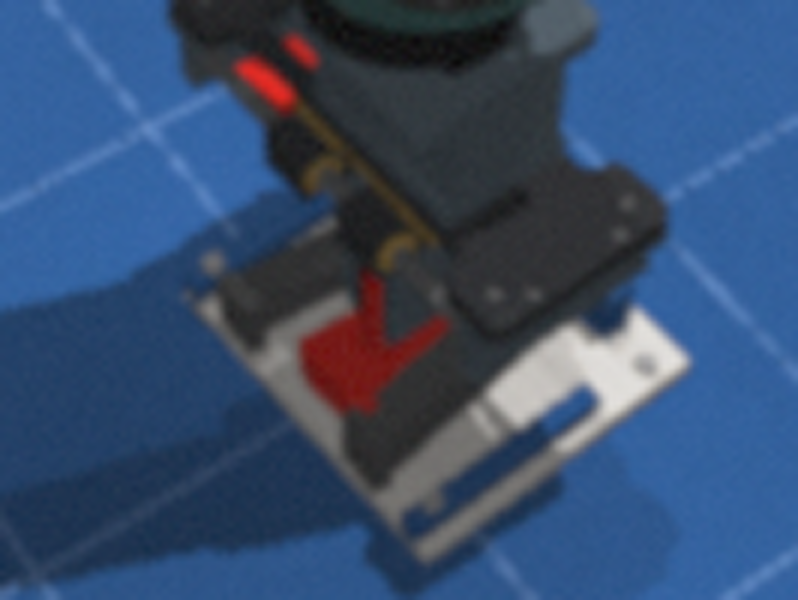

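The left jaw is well back, with a gap at about (290,310), and the wedge is hard against the right jaw at (400,420). Next I return to the middle and lift.

servo_tool --rows '[[[0,4,0],0,1],[[0,4,0],0,1],[[0,3,0],0,1],[[0,0,0],0,1],[[0,0,-4],0,1]]'

```text
time: 6.9
position: [0.5364, -0.1469, 0.0667]
eef_rot: [-0.027, 1.0, 0.0, -0.0]
wrist_force: [0.5, -0.6, 0.2]
grip_width: 0.0116
finger_force: 50.0
```

servo_tool --rows '[[[0,0,-6],0,1],[[0,0,-10],0,1],[[0,0,0],0,1]]'

```text
time: 7.2
position: [0.5375, -0.1475, 0.0846]
eef_rot: [-0.027, 1.0, -0.0, 0.001]
wrist_force: [0.3, -0.3, -0.6]
grip_width: 0.012
finger_force: 50.0
```

Free, with no force. Lifting higher and carrying to the tray.

servo_tool --rows '[[[0,0,-25],0,1],[[0,0,-35],0,1],[[0,0,-30],0,1],[[-3,20,-15],0,1],[[-6,36,0],0,1]]'

```text
time: 7.7
position: [0.544, -0.0916, 0.1908]
eef_rot: [-0.026, 1.0, -0.001, 0.002]
wrist_force: [0.1, -0.6, -1.7]
grip_width: 0.0118
finger_force: 50.0
```

servo_tool --rows '[[[-7,40,0],0,1],[[-7,40,0],0,1],[[-7,40,0],0,1],[[-7,40,0],0,1],[[-7,40,0],0,1]]'

```text
time: 8.2
position: [0.5667, 0.1126, 0.1882]
eef_rot: [-0.027, 1.0, 0.0, 0.0]
wrist_force: [0.4, -0.1, -0.7]
grip_width: 0.0116
finger_force: 50.0
```

servo_tool --rows '[[[-7,40,0],0,1],[[-5,30,0],0,1],[[-3,15,0],0,1],[[0,0,0],0,1],[[0,0,0],0,1]]'

```text
time: 8.7
position: [0.5769, 0.196, 0.1878]
eef_rot: [-0.027, 1.0, -0.0, -0.0]
wrist_force: [0.0, -1.2, -1.2]
grip_width: 0.0119
finger_force: 50.0
```

```bash
python3 - <<'E'
from bench import manip
from h import *
delta(manip.state(),[.577,.207,.058],.061)
im=manip.get_image('side'); u,v=np.int32(proj(im,[[.577,.207,.07]])[0])
print(np.round(proj(im,[[.577,.207,.005]])),u,v,[(round(d['p'],2),np.round(d['location'],3).tolist()) for d in manip.place_of('wedge',im)])
a=im['pixels'][max(v-65,0):v+65,u-80:u+80,::-1]
cv2.imwrite('pics/c5.png',cv2.resize(a,None,fx=4,fy=4,interpolation=cv2.INTER_CUBIC))
E
```

```text
t 8.7 pos [0.5769 0.196  0.1878] shift [ -0.8  11.  129.8] turn -0.007 q [ 0.29  0.29  1.94 -0.    0.92 -1.34] F [ 0.  -1.2 -1.2] w 0.0119 ff 50.0
[[269. 171.]] 266 153 [(0.83, [0.57, -0.001, -0.002]), (0.8, [0.48, -0.299, 0.002]), (0.72, [0.579, 0.2, 0.131])]
```

View pics/c5.png

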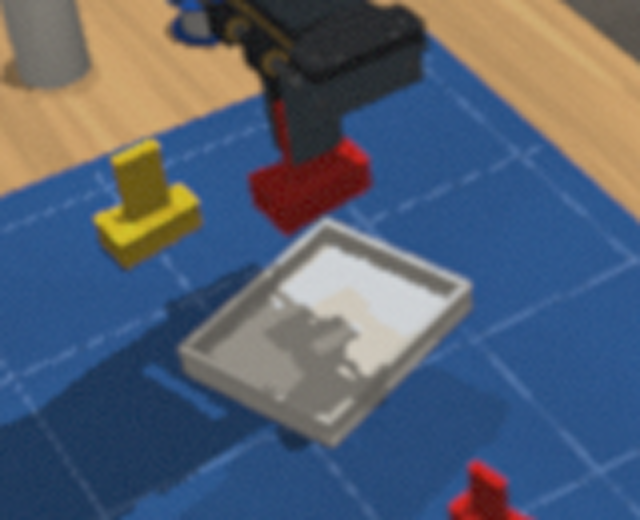

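The wedge is held upright, and its shadow falls on the tray floor at about (320,350). The yellow wedge is undisturbed. Lowering.

servo_tool --rows '[[[0,6,20],0,1],[[0,5,30],0,1],[[0,0,30],0,1],[[0,0,25],0,1],[[0,0,13],0,1]]'

```text
time: 9.3
position: [0.5756, 0.2063, 0.068]
eef_rot: [-0.027, 1.0, -0.0, -0.001]
wrist_force: [-0.2, 0.7, -0.4]
grip_width: 0.012
finger_force: 50.0
```

servo_tool --rows '[[[0,0,4],0,1],[[0,0,3],0,1],[[0,0,2],0,1],[[0,0,0],0,1]]'

```text
time: 9.7
position: [0.5769, 0.2077, 0.0617]
eef_rot: [-0.027, 1.0, 0.0, 0.001]
wrist_force: [-0.2, 0.3, -1.5]
grip_width: 0.0116
finger_force: 50.0
```

servo_tool --rows '[[[0,0,1],0,1],[[0,0,1],0,1],[[0,0,1],0,1],[[0,0,0],0,1]]'

```text
time: 10.1
position: [0.5764, 0.2076, 0.0579]
eef_rot: [-0.027, 1.0, -0.0, -0.0]
wrist_force: [-0.3, 0.4, -1.2]
grip_width: 0.012
finger_force: 50.0
```

servo_tool --rows '[[[0,0,0.5],0,1],[[0,0,0.5],0,1],[[0,0,0],0,1]]'

```text
time: 10.4
position: [0.5765, 0.2076, 0.0576]
eef_rot: [-0.027, 1.0, -0.0, -0.0]
wrist_force: [-5.3, -2.2, 12.1]
grip_width: 0.0115
finger_force: 50.0
```

Contact with the floor (12 N up). Releasing.

servo_tool --rows '[[[0,0,-0.5],0,1],[[0,0,0],0,0.75],[[0,0,0],0,0.6],[[0,0,0],0,0.4],[[0,0,0],0,0.4]]'

```text
time: 10.9
position: [0.5765, 0.2076, 0.0574]
eef_rot: [-0.027, 1.0, -0.0, -0.0]
wrist_force: [0.3, 0.7, 0.5]
grip_width: 0.0408
finger_force: 0.0
```

servo_tool --rows '[[[0,0,0],0,0.4],[[0,0,0],0,0.4],[[0,0,0],0,0.4]]'

```text
time: 11.2
position: [0.5765, 0.2076, 0.0574]
eef_rot: [-0.027, 1.0, -0.0, -0.0]
wrist_force: [-0.3, 0.1, -0.2]
grip_width: 0.0548
finger_force: 0.0
```

servo_tool --rows '[[[0,0,-15],0,0.4],[[0,0,-40],0,0.4],[[0,0,-45],0,0.4],[[0,0,-40],0,0.4],[[0,0,0],0,0.4]]'

```text
time: 11.7
position: [0.5793, 0.2085, 0.2043]
eef_rot: [-0.027, 1.0, 0.001, 0.004]
wrist_force: [1.0, 0.3, -0.4]
grip_width: 0.0548
finger_force: 0.0
```

```bash
python3 - <<'E'
from bench import manip
from h import *
delta(manip.state(),[.577,.207,.058],.061)
im=manip.get_image('side'); u,v=np.int32(proj(im,[[.577,.207,.07]])[0])
for t in ['wedge','tray','spare_wedge','mug']: print(t,[(round(d['p'],2),np.round(d['location'],3).tolist()) for d in manip.place_of(t,im)])
a=im['pixels'][max(v-65,0):v+65,u-80:u+80,::-1]
cv2.imwrite('pics/c6.png',cv2.resize(a,None,fx=4,fy=4,interpolation=cv2.INTER_CUBIC))
E
```

```text
t 11.7 pos [0.5793 0.2085 0.2043] shift [  3.6  -1.7 146.2] turn -0.007 q [ 0.31  0.27  1.92 -0.    0.94 -1.32] F [ 1.   0.3 -0.4] w 0.0548 ff 0.0
wedge [(0.89, [0.583, 0.21, 0.002]), (0.83, [0.571, -0.001, -0.002]), (0.64, [0.481, -0.3, 0.0])]
tray [(0.96, [0.585, 0.209, -0.003])]
spare_wedge [(0.83, [0.522, 0.382, -0.0])]
mug [(0.65, [0.768, 0.001, -0.004])]
```

View pics/c6.png

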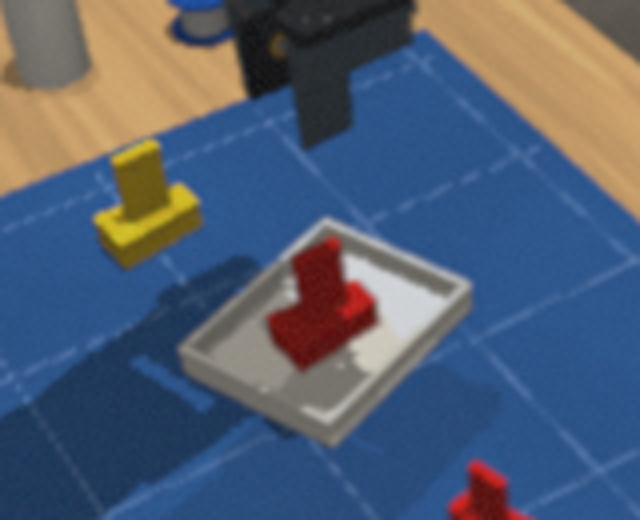

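The wedge stands flat in the tray centre at about (322,320) with the fin up, and the gripper is clear above it. Handing in.

```bash
python3 -c "
from bench import manip
print(manip.finish_job())"
```

```text
the job is handed in; nothing more can be done
None
```

The red wedge was worked loose by pulling it about 11 mm each way and now stands flat, fin up, near the centre of the tray; the yellow wedge and mug show no measurable movement, and the job is handed in (no verdict was returned).

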